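# Snap the rotary handpiece into its spring clips

### The arm

A 6-joint arm with a two-finger parallel gripper is mounted at the origin on a cart in front of the work surface, level with it; the furniture and walls round the work are solid. World frame = base frame: x ahead of the robot, y to its left, z up, the work surface at z = 0. Lengths are in mm, angles in rad, forces in N, time in s.
With the tool pointing down it reaches from about 400 to 825 mm from the base axis. Payload 7 kg.
Tool frame: the origin (TCP) lies on the centre line of the jaws, within the pads' length; the fingertips stand 19 mm ahead of it and the grasp point (between the pads) is the TCP; z points along the fingers, y is the line along which they close (so a half turn about z gives the same grasp; the last joint's range is limited). The gripper opens to 85 mm and grips with 20 to 120 N. Pads are 22 mm wide; open, the fingers measure 114 mm over their backs; the gripper's body (76 mm by 85 mm) begins 54 mm behind the grasp point. The pads swing forward as they close: fully open they stand 13 mm farther back than shut.
Start: joints at [-0.824, 0.359, 0.012, 0, -1.224, -0.288], TCP at [298.91, -605.184, 250.302] pointing down, gripper open.
Joint ranges: [-3.07, 3.07], [-1.43, 2.12], [-1.02, 1.25], [-3.03, 1.67], [-3.05, -0], [-3.03, 3.03]. Speed limits (rad/s): [2.39, 2.39, 3.01, 3.14, 3.14, 3.14].

### API

Orientations are given as [roll, pitch, yaw] about the fixed x, y, z axes, in that order (R = Rz(yaw) Ry(pitch) Rx(roll)).
In Python, from plant import telemetry, camera, ticket gives the robot as it stands. The module is installed in compiled form; this text tells all that it offers.
- The arm moves only by the tool step_arm, never from a script. Its argument "plan" is a list of rows, each a list of 6 numbers: the shift along the tool's x, y, z in mm, then the turn, a rotation vector about the tool's x, y, z in rad. In form: [[dx, dy, dz, wx, wy, wz], ...]. A call has 1 to 20 rows; each row shifts and turns the commanded pose from where the row before left it, along the tool's axes as they then stand; what a row does not reach is not made up. A row lasts 1/12 s, in which the tool goes at most 41.7 mm and 7.16 degrees, less where a joint would pass 70% of its speed; a pose out of reach is approached as far as the arm can. A call is refused whole if a number of a shift passes 41.7 or a number of a turn 0.125, either way. A call with a gripper value outside its range is refused whole. "claw" is the finger opening in mm, from 0 to 85.4, set as the call begins (left out, the last holds). The fingers move at their own pace and stop on an object; the grip force is fixed at half the most. Time passes only in rows, so rows that do not move let the fingers close. It gives the time, the measured TCP pose, the force, the opening and the grip force at its end, in the units of the state.
- telemetry.observe(): the state, without advancing time (a new reading comes with each control period).
- camera(name): name is "scene" or "side" or "wrist"; returns a dict with "img" (384x512x3 uint8, red, green, blue), "depth" (384x512 float32, mm along the optical axis (not along the pixel's ray), 0 where there is no reading), "mtx" (3x3 intrinsics, pixels), "dist" ([k1, k2, p1, p2, k3] as OpenCV has them; the pictures are not rectified), "world_to_cam" (4x4, takes a point from world to camera coordinates). Camera axes: x right, y down, z forward; pixel columns grow to the right and rows downward; lengths in mm; the calibration is good to about 2 mm. A picture is of the moment at which its call begins.
- ticket.finish_job(): hands the job in; it is judged then, once.
The state is a dict: "time_s": time; "qpos": joint angles; "qd": joint speeds; "tau": joint torques, N m; "position": TCP position; "ee_rot": TCP orientation; "contact_force": force on the tool from outside, world axes, zero at the start; "ft_torque": the same for the moment, N m; "opening": finger opening in mm; "gripper_force": force on a finger pad.
Only numpy, scipy, OpenCV 4.12 (cv2) and the standard library are available. Lean on these libraries where they do the work, as an engineer would, in place of code of your own. Each camera call takes 0.05 s, during which the arm holds its last target. There are 200 camera calls.

### The job

Pick up the loose aluminium handpiece, lay it across the two spring clips of the stand and press it down until both clips have snapped over the barrel and it sits fully home and level on the rubber seats, then let go. Feel for the snap and stop there: pressing on with more than about 25 N spoils the seats. Do not lean on the stand or knock the other things about.

Things in the scene. Friction and masses are not known exactly. Their poses are not given: they have to be found in the camera images.
- handpiece_loose: Loose rotary handpiece on the bench, 0.13 to 0.21 kg: round aluminium barrel 25 mm thick, 100 mm long, with six thin black rings; a dark tapered collet nose with brass burr at one end, a plug at the other; 168 mm over all. Origin: on the axis, mid-barrel. y runs along the axis to the nose; it is round, so x and z may point anywhere about y. Grasp across the barrel at the origin.
- collet_end (a point): Tip of the handpiece's collet nose, on its axis, 82 mm from the origin along +y. (A black jointed boom hangs 0.3 m and more over the far right of the bench, from about x 0.55, y -0.3 to x 0.77, y 0.08: keep the arm in front of it.)
- clip_stand: Stand screwed to the bench: grey base plate 70 x 124 x 10 mm, two columns, an aluminium bar on them (18 mm wide in x, 100 mm long in y) and two steel spring clips with red noses. Origin: centre of the plate's underside; z up; y runs along the bar from clip to clip. The handpiece belongs along y, centred over the origin, nose either way. Between the clips the fingers have room beside the bar.
- stand_mid (a point): On top of the base plate, in its middle, 10 mm over the bench. The bar above it was set to its height by hand, locked, and that is not measured: the bar's top is 44 to 64 mm over the bench. With the bar at 44 mm the barrel's axis is at about 78 mm on first touching the clips, 67 at the tightest point, 60 when home on the rubber seats; all of these rise with the bar.
- clip_a_foot (a point): On top of the base plate under the one clip (y = +38 mm of the stand). Each clip is 10 mm wide, with two red noses that stand 17 mm apart and spring outwards, each with a lip flaring up and out 8 mm higher.
- tape_roll: A brown roll of tape, 44 mm across, 19 mm high, lying loose; origin: centre of its underside. Leave it alone.
- lighter: A yellow-green lighter, 72 x 23 x 12 mm, lying loose; origin: centre of its underside. Leave it alone.
- black_box: A small black ring box, 39 x 43 x 31 mm, loose; origin: centre of its underside. Leave it alone.
- clip_a_seat (a joint): Squash, in m, of the black rubber seat at the bottom of clip a (y = +38 mm), under the barrel; it gives 6 N per mm; 0 when free. The clips alone, snapped over the barrel, squash it by about 0.9 mm; at 3 mm it is overloaded and spoilt.
- clip_b_seat (a joint): The same for clip b (y = -38 mm). To push the barrel through both clips takes a force that grows to a peak of about 11 to 17 N some 4 to 8 mm below first touch and then falls; from 2 to 3 mm past the tightest point the clips pull the barrel down by themselves (in between it may stick) onto the seats. Pressing on with more than about 25 N once it is down spoils the seats.

How it is judged:
By the outcome, as a careful person would: the job done as asked, in the order asked, and still so for the second after the job is handed in, with the robot touching nothing.
It also fails if it takes over 61 s, if anything falls off the work surface, if the arm or the gripper's body presses on something with over 40 N, if the wrist force passes 120 N, or if a joint passes its speed limit or range.

## Working session

There is one attempt and no reset: what is moved stays moved. The work goes in short steps, Python scripts to look and compute and a tool call to move; the robot and the scene stay as the last step left them, time stands still between calls to the robot, and variables do not carry over. Pictures are saved under pics/ and viewed, at most 10 in all, crops included, and the job is handed in when it is done.

Besides the shell and the picture viewer there is one more tool, called after "Request:" as name([rows], argument=value, ...), one row to a line, values as JSON. step_arm: Moves the arm, as the interface text tells. Its arguments: {"type":"object","properties":{"plan":{"type":"array"},"claw":{"type":"number"}},"required":["plan"]}

```bash
mkdir -p pics; cat > h.py <<'E'
import numpy as np, cv2
from plant import telemetry, camera, ticket
def grab(n):
    c=camera(n); np.savez('pics/%s.npz'%n,**c); return c
def pts(c):
    "world xyz of each pixel from depth"
    h,w=c['depth'].shape
    u,v=np.meshgrid(np.arange(w),np.arange(h))
    r=cv2.undistortPoints(np.stack([u,v],-1).reshape(-1,1,2).astype(np.float64),c['mtx'],c['dist']).reshape(h,w,2)
    P=np.dstack([r,np.ones((h,w))])*c['depth'][...,None]
    T=np.linalg.inv(c['world_to_cam'])
    return P@T[:3,:3].T+T[:3,3]
def px(c,p):
    q=cv2.projectPoints(np.array(p,float).reshape(-1,1,3),cv2.Rodrigues(c['world_to_cam'][:3,:3])[0],c['world_to_cam'][:3,3],c['mtx'],c['dist'])[0]
    return q.reshape(-1,2)
E
python3 - <<'E'
from h import *
s=telemetry.observe();print(s)
ims=[]
for n in("scene","side"):
    c=grab(n);ims.append(c['img']);T=np.linalg.inv(c['world_to_cam']);print(n,T[:3,3].round(),T[:3,2].round(2),c['mtx'][0,0])
for n,i in zip(("scene","side"),ims): cv2.imwrite('pics/%s1.png'%n,cv2.resize(i[...,::-1],(800,600),interpolation=cv2.INTER_CUBIC))
E
```

```text
{'time_s': 0.0, 'qpos': array([-8.23921085e-01,  3.59407125e-01,  1.10415081e-02, -3.54212218e-04,
       -1.22414712e+00, -2.88135525e-01]), 'qd': array([-8.62102980e-04, -2.89212677e-04, -6.47268840e-04,  2.27597035e-05,
       -7.66100801e-04,  1.20894438e-03]), 'tau': array([-7.55304045e-04, -5.83309579e+01,  2.93434203e+01,  6.93690643e+00,
       -5.83121233e-03, -5.88032663e-05]), 'position': array([ 298.68640461, -604.78861809,  249.3423127 ]), 'ee_rot': array([ 3.13985238e+00, -1.68538195e-04, -2.68297342e+00]), 'contact_force': array([-0.39037884,  0.52362879, -0.97490566]), 'ft_torque': array([-0.00241054, -0.01957042,  0.03773695]), 'gripper_force': 0.0, 'opening': 85.11378843282188}
scene [  92. -379.  709.] [ 0.56  0.37 -0.74] 407.9883052416241
side [555. 649. 582.] [ 0.02 -0.81 -0.59] 377.64998166731084
```

View pics/scene1.png

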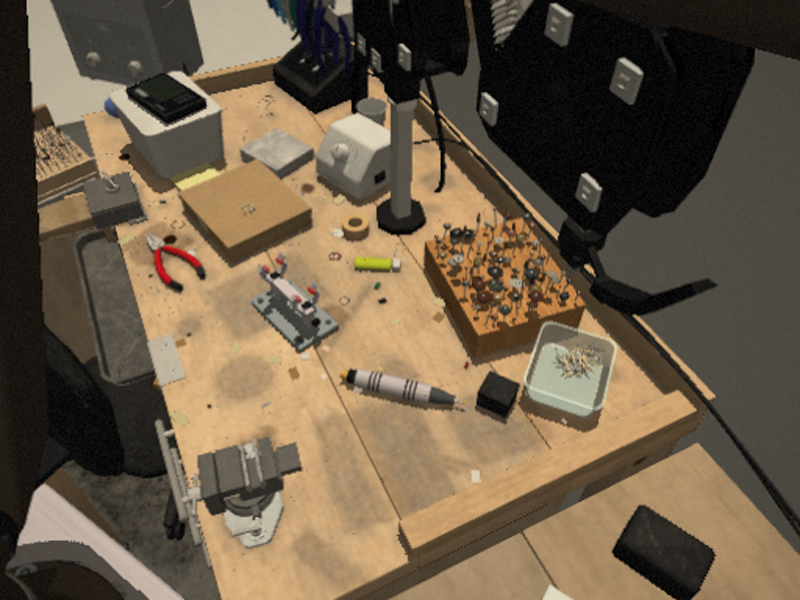

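View pics/side1.png

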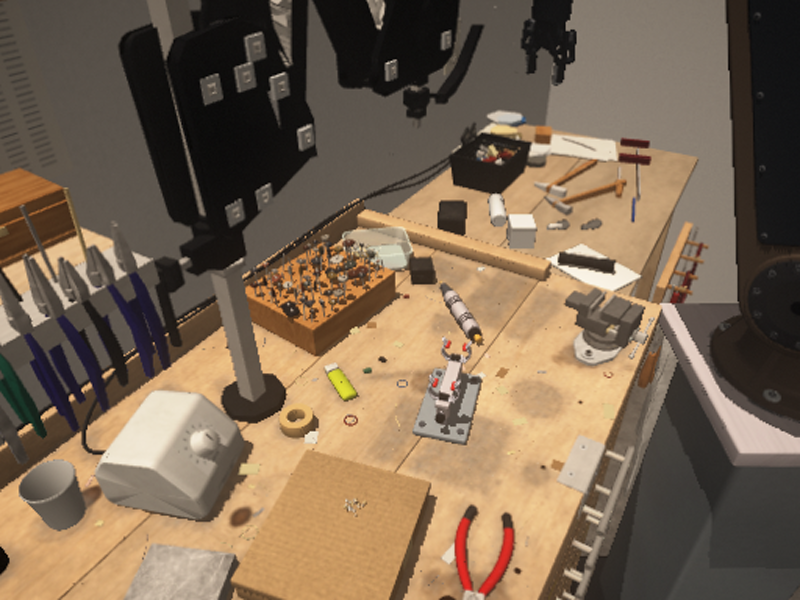

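The scene shows the handpiece at (400,387), nose right at about (460,405), with the stand at (293,302). The side view shows them at (462,310) and (450,395). Next I'll measure both through depth.

```bash
cat > m.py <<'E'
from h import *
for n,hb,sb in(("scene",(338,360,470,418),(245,245,345,355)),("side",(432,278,490,350),(408,330,488,448))):
    c=dict(np.load('pics/%s.npz'%n));P=pts(c);ok=c['depth']>0
    def box(b):
        m=np.zeros(ok.shape,bool);b=[int(x*.64) for x in b];m[b[1]:b[3],b[0]:b[2]]=1;return m&ok
    B=box(hb);Z=P[...,2]
    print(n,'bench z',np.median(Z[box(hb)&(abs(Z)<5)]) )
    q=P[B&(Z>9)&(Z<32)];r=cv2.minAreaRect(q[:,:2].astype(np.float32));print('hp rect',r,len(q),'top',np.percentile(q[:,2],[50,95,99]))
    vx=cv2.fitLine(q[:,:2].astype(np.float32),cv2.DIST_HUBER,0,.01,.01).ravel();print(' line',vx,'ang',np.arctan2(vx[1],vx[0]))
    t=(q[:,:2]-vx[2:])@vx[:2]
    for a in np.arange(-90,91,15):
        k=abs(t-a)<7.5
        if k.sum()>3: print('   ',a,k.sum(),q[k].mean(0).round(1),'ztop',np.percentile(q[k][:,2],95).round(1))
    S=box(sb)
    q=P[S&(Z>6)&(Z<14)];r=cv2.minAreaRect(q[:,:2].astype(np.float32));print('plate',r,cv2.boxPoints(r).round(1).tolist(),len(q))
    hsv=cv2.cvtColor(c['img'],cv2.COLOR_RGB2HSV);
    red=S&((hsv[...,0]<8)|(hsv[...,0]>172))&(hsv[...,1]>130)&(hsv[...,2]>80)
    N,L,st,ce=cv2.connectedComponentsWithStats(red.astype(np.uint8))
    for i in range(1,N):
        if st[i,4]>2: k=(L==i);print('  red',ce[i].round(1),st[i,4],np.median(P[k],0).round(1))
    bar=S&(Z>38)&(Z<72)&(hsv[...,1]<70)&(hsv[...,2]>110)
    q=P[bar];print('bar',len(q),np.histogram(q[:,2],bins=np.arange(38,74,2)))
    if len(q): print(np.median(q,0),cv2.minAreaRect(q[:,:2].astype(np.float32)))
E
python3 m.py
python3 - <<'E'
from h import *
a=[np.load('pics/%s.npz'%n)['img'][y0:y1,x0:x1,::-1] for n,y0,y1,x0,x1 in(("scene",150,270,150,310),("side",175,295,220,380))]
cv2.imwrite('pics/crop1.png',np.vstack([cv2.resize(a[0],(400,300),interpolation=2),cv2.resize(a[1],(400,300),interpolation=2)]) if 0 else cv2.resize(np.hstack(a),(800,300),interpolation=2))
E
```

```text
scene bench z 1.2062085931829074
hp rect ((485.9213562011719, -122.35234832763672), (24.905488967895508, 166.6455535888672), 18.37137222290039) 799 top [22.05322926 26.74755885 27.55223971]
 line [ 3.26531231e-01 -9.45186436e-01  4.81939545e+02 -1.20141945e+02] ang -1.238165
    -75 32 [461.  -49.3  17.6] ztop 21.7
    -60 69 [463.6 -63.3  20.6] ztop 26.0
    -45 89 [467.8 -77.5  21.7] ztop 26.6
    -30 88 [472.8 -91.9  22.1] ztop 26.9
    -15 85 [ 477.8 -105.9   22.1] ztop 26.8
    0 87 [ 482.4 -120.1   22.1] ztop 26.7
    15 87 [ 487.  -134.2   22. ] ztop 27.1
    30 92 [ 492.  -148.3   22. ] ztop 26.8
    45 80 [ 497.4 -161.8   20.6] ztop 25.8
    60 61 [ 502.8 -175.8   18.9] ztop 23.3
    75 25 [ 508.8 -187.5   17.3] ztop 21.0
    90 4 [ 514.3 -199.5   14.1] ztop 15.3
plate ((526.144775390625, 124.91722869873047), (220.82986450195312, 78.26002502441406), 70.5802230834961) [[452.5, 33.79999923706055], [526.2999877929688, 7.800000190734863], [599.7999877929688, 216.0], [526.0, 242.10000610351562]] 966
  red [178.4 166.7] 10 [530.8 115.2  80.4]
  red [170.3 171.7] 7 [509.7 119.6  80
[... 1226 characters left out ...]
 75.8432388305664) [[437.20001220703125, -61.900001525878906], [505.29998779296875, -79.0999984741211], [560.2000122070312, 138.89999389648438], [492.20001220703125, 156.10000610351562]] 1051
  red [286.4 220.2] 11 [513.5  49.   78.5]
  red [296.8 221.8] 9 [491.4  55.2  78.5]
  red [278.3 244.6] 14 [531.5 122.2  77.7]
  red [289.6 246.8] 10 [509.1 129.5  78.3]
bar 306 (array([  4,   2,   0,   0,   7,   6,  65, 149,  36,  10,   4,   2,   5,
         3,   3,   2,   8]), array([38, 40, 42, 44, 46, 48, 50, 52, 54, 56, 58, 60, 62, 64, 66, 68, 70,
       72]))
[513.07493339  94.79299327  52.83936387] ((512.0088500976562, 88.3198013305664), (101.11166381835938, 39.10569381713867), 75.9026107788086)
```

View pics/crop1.png

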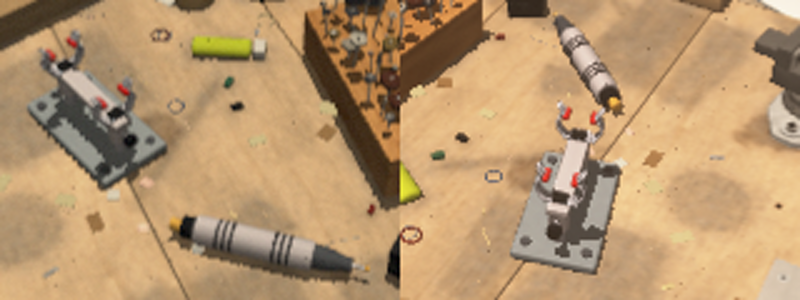

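The crops show the noses and barrel clearly. From the two views:

| Item | Result | Check |
|---|---|---|
| Clips | b ≈ (502, 48), a ≈ (520, 122) | 75.8 mm apart, 76 expected |
| Stand | centre (511, 85), bar direction 1.33 rad | – |
| Bar top | ≈ 53.5 mm | – |
| Handpiece | axis near (487, -120), nose direction -1.235 rad | top 25–26 mm, fits the 25 mm barrel |

I'll move above the handpiece and check with the wrist camera.

Request:
step_arm([
  [-24,22,4,0,0,0],
  [-24,22,4,0,0,0],
  [-24,22,4,0,0,0],
  [-24,22,4,0,0,0],
  [-24,22,4,0,0,0],
  [-24,22,4,0,0,0],
  [-24,22,4,0,0,0],
  [-24,22,4,0,0,0],
  [-24,22,4,0,0,0],
  [-24,22,4,0,0,0],
  [-24,22,4,0,0,0],
  [-24,22,4,0,0,0],
  [-24,22,4,0,0,0],
  [-24,22,4,0,0,0],
  [-24,22,4,0,0,0],
  [-24,22,4,0,0,0],
], claw=60)

```text
time_s: 1.43
position: [487.4, -117.9, 186.1]
ee_rot: [3.141, -0.0, -2.683]
contact_force: [0.1, -0.4, -0.7]
opening: 59.8
gripper_force: 0.0
```

Request:
step_arm([
  [0,0,0,0,0,-0.12],
  [0,0,0,0,0,-0.12],
  [0,0,0,0,0,-0.12],
  [0,0,0,0,0,-0.12],
  [0,0,0,0,0,-0.12],
  [0,0,0,0,0,-0.12],
  [0,0,0,0,0,-0.12],
  [0,0,0,0,0,-0.12],
  [0,0,0,0,0,-0.12],
  [0,0,0,0,0,-0.12],
  [0,0,0,0,0,-0.12],
  [0,0,0,0,0,-0.12],
  [0,0,0,0,0,0],
  [0,0,0,0,0,0],
])

```text
time_s: 2.6
position: [487.1, -119.5, 186.1]
ee_rot: [3.141, 0.0, -1.247]
contact_force: [0.2, 0.3, 0.5]
opening: 60.0
gripper_force: 0.0
```

```bash
python3 - <<'E'
from h import *
s=telemetry.observe();print({k:np.round(s[k],3) for k in('time_s','position','ee_rot','opening','contact_force')})
c=grab('wrist');T=np.linalg.inv(c['world_to_cam']);print(T[:3,3],T[:3,:3].round(2).tolist())
cv2.imwrite('pics/w1.png',c['img'][...,::-1])
P=pts(c);Z=P[...,2];print('valid',(c['depth']>0).mean(),np.median(Z[c['depth']>0]))
m=(c['depth']>0)&(Z>14)&(Z<32)&(abs(P[...,0]-487)<60)&(abs(P[...,1]+120)<100)
q=P[m];print(len(q),cv2.minAreaRect(q[:,:2].astype(np.float32)),np.percentile(q[:,2],98))
E
```

```text
{'time_s': np.float64(2.6), 'position': array([ 487.128, -119.507,  186.11 ]), 'ee_rot': array([ 3.141,  0.   , -1.247]), 'opening': np.float64(60.009), 'contact_force': array([0.247, 0.258, 0.453])}
[ 513.6652833  -197.67664439  310.25728302] [[-0.95, -0.3, -0.1], [-0.32, 0.9, 0.3], [0.0, 0.32, -0.95]]
valid 0.9960581461588541 1.2504398961555694
3837 ((494.701171875, -133.522705078125), (33.343502044677734, 198.62559509277344), 24.333499908447266) 31.6020273686865
```

View pics/w1.png

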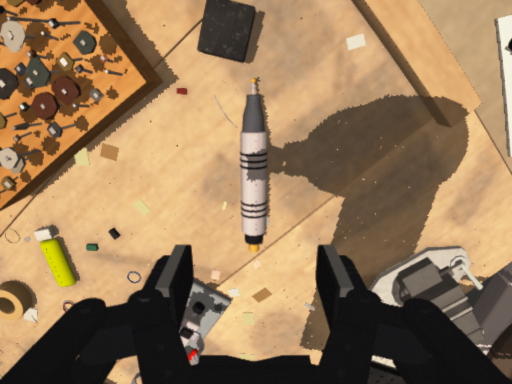

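The wrist view shows the handpiece upright in the frame: burr tip at about (255,78), plug end (254,250), ring groups centred at rows 158 and 211. I'll cast these onto the axis plane.

```bash
python3 - <<'E'
from h import *
c=dict(np.load('pics/wrist.npz'))
hsv=cv2.cvtColor(c['img'],cv2.COLOR_RGB2HSV);m=(hsv[...,1]<60)&(hsv[...,2]>110);m[:,:225]=0;m[:,285:]=0;m[:100]=0;m[245:]=0
rows=[(r,np.nonzero(m[r])[0]) for r in range(125,245)]
print([(r,int(x[0]),int(x[-1])) for r,x in rows if len(x)>8][::4])
T=np.linalg.inv(c['world_to_cam'])
def ray(u,v,z):
    d=cv2.undistortPoints(np.array([[[u,v]]],float),c['mtx'],c['dist']).ravel();d=T[:3,:3]@np.r_[d,1];return T[:3,3]+d*(z-T[2,3])/d[2]
for n,u,v,z in(("tip",255,78,12.5),("tail",254,250,12.5),("r1",253.5,158.5,25),("r2",254,211,25)): print(n,ray(u,v,z).round(1))
# axis: centre of light barrel rows
ax=np.array([ray((x[0]+x[-1])/2,r,14)[:2] for r,x in rows if len(x)>15]);print(len(ax))
l=cv2.fitLine(ax.astype(np.float32),cv2.DIST_HUBER,0,.01,.01).ravel();print(l,np.arctan2(l[1],l[0]))
tip,tail=ray(255,78,12.5),ray(254,250,12.5);d=(tip-tail)/np.linalg.norm(tip-tail);print(np.linalg.norm(tip-tail),'origin by tip',tip-82*d,'by tail',tail+86*d,np.arctan2(d[1],d[0]))
x=[r for r,x in rows if len(x)>15];a,b=ray(254,x[0],25),ray(254,x[-1],25);print('barrel',x[0],x[-1],np.linalg.norm(a-b),(a+b)/2)
E
```

```text
[(132, 241, 265), (136, 241, 265), (140, 241, 265), (144, 241, 265), (148, 241, 265), (152, 241, 257), (180, 241, 265), (184, 242, 265), (188, 242, 265), (192, 242, 265), (196, 242, 264), (200, 241, 264), (204, 242, 257), (209, 244, 261), (214, 243, 262), (218, 242, 267), (222, 242, 268), (226, 242, 264), (230, 243, 264), (234, 245, 261)]
tip [ 513.3 -200.3   12.5]
tail [460.4 -40.1  12.5]
r1 [ 492.5 -134.3   25. ]
r2 [475.9 -86.3  25. ]
71
[ 3.2275978e-01 -9.4648093e-01  4.8247745e+02 -1.0346799e+02] -1.2421525
168.71230957601287 origin by tip [ 487.57874559 -122.4653371    12.5       ] by tail [ 487.35544573 -121.78893329   12.5       ] -1.2519333182493395
barrel 132 234 98.72495901511893 [ 483.95147859 -110.21340096   25.        ]
```

The 102 mm from burr tip to barrel middle is the 82 mm collet plus a burr of about 20 mm. The origin is therefore mid-barrel at (484.3, -110.2), and the barrel measures 98.7 mm, which fits. The fingertips need bench clearance, so I'll grasp with the TCP near z = 22.

Request:
step_arm([
  [-1,0,15,0,0,0],
  [-1,0,15,0,0,0],
  [-1,0,15,0,0,0],
  [-1,0,15,0,0,0],
  [-1,0,15,0,0,0],
  [-1,0,15,0,0,0],
  [-1,0,15,0,0,0],
  [-1,0,15,0,0,0],
  [-1,0,15,0,0,0],
  [-1,0,15,0,0,0],
  [0,0,5,0,0,0],
  [0,0,5,0,0,0],
  [0,0,4,0,0,0],
  [0,0,0,0,0,0],
  [0,0,0,0,0,0],
  [0,0,0,0,0,0],
])

```text
time_s: 3.98
position: [484.6, -110.1, 22.9]
ee_rot: [-3.141, -0.0, -1.243]
contact_force: [0.4, 0.0, 0.8]
opening: 60.0
gripper_force: 0.0
```

Request:
step_arm([
  [0,0,0,0,0,0],
  [0,0,0,0,0,0],
  [0,0,0,0,0,0],
  [0,0,0,0,0,0],
  [0,0,0,0,0,0],
  [0,0,0,0,0,0],
  [0,0,0,0,0,0],
  [0,0,0,0,0,0],
  [0,0,0,0,0,0],
  [0,0,0,0,0,0],
], claw=10)

```text
time_s: 4.82
position: [484.2, -110.1, 22.9]
ee_rot: [-3.141, -0.0, -1.243]
contact_force: [-1.8, 0.6, 7.6]
opening: 22.9
gripper_force: 58.5
```

Request:
step_arm([
  [0,0,-1,0,0,0],
  [0,0,-1,0,0,0],
  [0,0,-1,0,0,0],
  [0,0,0,0,0,0],
  [0,0,0,0,0,0],
])

```text
time_s: 5.23
position: [484.1, -110.0, 25.3]
ee_rot: [3.142, 0.0, -1.243]
contact_force: [0.2, -0.1, -1.2]
opening: 22.8
gripper_force: 58.8
```

Request:
step_arm([
  [0,0,-2,0,0,0],
  [0,0,-4,0,0,0],
  [0,0,-6,0,0,0],
  [0,0,-8,0,0,0],
  [0,0,0,0,0,0],
  [0,0,0,0,0,0],
])

```text
time_s: 5.73
position: [484.7, -109.9, 46.2]
ee_rot: [-3.14, -0.0, -1.243]
contact_force: [-0.2, 0.1, -1.2]
opening: 22.6
gripper_force: 58.9
```

```bash
python3 - <<'E'
from h import *
c=grab('side');b=grab('wrist')
p=px(c,[484,-110,35])[0].astype(int);print(p)
a=c['img'][p[1]-70:p[1]+50,p[0]-80:p[0]+80,::-1]
cv2.imwrite('pics/g1.png',np.hstack([cv2.resize(a,(400,300),interpolation=2),cv2.resize(b['img'][...,::-1],(400,300))]))
E
```

```text
[294 192]
```

View pics/g1.png

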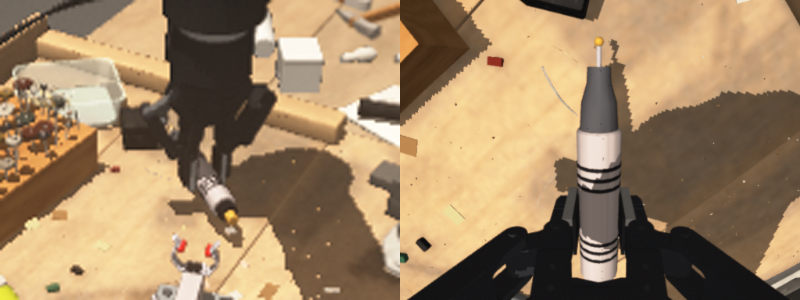

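The handpiece is held: side crop shows it between the fingers, wrist crop shows the barrel centred and clear of the bench. I'll measure its height and tilt in the grip, since the opening of 22.6 is under 25.

```bash
cat > held.py <<'E'
from h import *
s=telemetry.observe();c=grab('wrist');P=pts(c);y=s['ee_rot'][2];p=s['position']
tx=np.array([np.cos(y),np.sin(y)]);ty=np.array([np.sin(y),-np.cos(y)])
A=(P[...,:2]-p[:2])@tx;B=(P[...,:2]-p[:2])@ty;Z=P[...,2]-p[2]
ok=(c['depth']>0)&(abs(B)<14)&(Z>-25)&(Z<25)
print(s['time_s'],p.round(1),s['opening'],s['contact_force'].round(1),s['gripper_force'])
for a in range(-60,106,8):
    k=ok&(abs(A-a)<4)
    if k.sum()>20: print(a,k.sum(),'top',np.percentile(Z[k],90).round(1),'b mid',((np.percentile(B[k],3)+np.percentile(B[k],97))/2).round(1),'w',np.ptp(np.percentile(B[k],[3,97])).round(1))
E
python3 held.py
```

```text
5.8333 [ 484.1 -110.    45.5] 23.181353092261414 [-1.  -0.7 -1.6] 58.85729134082794
-52 48 top 0.4 b mid -0.3 w 23.2
-44 541 top 2.4 b mid -0.1 w 22.4
-36 563 top 2.4 b mid -0.1 w 22.1
-28 637 top 2.6 b mid -0.1 w 22.6
-20 701 top 2.5 b mid -0.1 w 22.3
-12 811 top 13.4 b mid -0.3 w 23.8
-4 1086 top 19.2 b mid -0.1 w 25.8
4 1204 top 19.5 b mid -0.1 w 26.0
12 1443 top 16.5 b mid 0.0 w 27.2
20 936 top 2.6 b mid -0.1 w 22.7
28 996 top 2.7 b mid 0.2 w 22.8
36 1044 top 2.5 b mid 0.3 w 22.7
44 1127 top 2.5 b mid 0.1 w 22.7
52 1060 top 0.5 b mid 0.1 w 19.5
60 964 top -0.2 b mid 0.1 w 17.4
68 831 top -1.5 b mid 0.0 w 14.8
76 673 top -3.5 b mid 0.1 w 11.5
84 173 top -4.3 b mid 0.1 w 9.5
92 160 top -7.4 b mid -0.1 w 3.8
```

Held level and centred: the axis is 10 mm below the TCP and the barrel spans -51 to +48 mm. I'll carry it above the stand.

Request:
step_arm([
  [0,0,-11,0,0,0],
  [0,0,-11,0,0,0],
  [0,0,-11,0,0,0],
  [0,0,-11,0,0,0],
  [0,0,-11,0,0,0],
  [0,0,-11,0,0,0],
  [0,0,-11,0,0,0],
  [0,0,-11,0,0,0],
  [0,0,-11,0,0,0],
  [0,0,-11,0,0,0],
])

```text
time_s: 6.72
position: [483.7, -110.0, 155.4]
ee_rot: [3.141, 0.0, -1.243]
contact_force: [-0.7, 0.1, -0.7]
opening: 22.7
gripper_force: 59.0
```

Request:
step_arm([
  [-14.6,-7.4,0,0,0,0],
  [-14.6,-7.4,0,0,0,0],
  [-14.6,-7.4,0,0,0,0],
  [-14.6,-7.4,0,0,0,0],
  [-14.6,-7.4,0,0,0,0],
  [-14.6,-7.4,0,0,0,0],
  [-14.6,-7.4,0,0,0,0],
  [-14.6,-7.4,0,0,0,0],
  [-14.6,-7.4,0,0,0,0],
  [-14.6,-7.4,0,0,0,0],
  [-14.6,-7.4,0,0,0,0],
  [-14.6,-7.4,0,0,0,0],
  [0,0,0,0,0,0.095],
  [0,0,0,0,0,0.095],
  [0,0,0,0,0,0.095],
  [0,0,0,0,0,0.095],
  [0,0,0,0,0,0.095],
  [0,0,0,0,0,0.095],
  [0,0,0,0,0,0],
  [0,0,0,0,0,0],
])

```text
time_s: 8.38
position: [511.5, 84.3, 154.9]
ee_rot: [3.141, -0.0, -1.81]
contact_force: [0.9, -0.4, -1.5]
opening: 22.9
gripper_force: 59.0
```

```bash
python3 held.py; python3 - <<'E'
from h import *
s=telemetry.observe();print(s['ee_rot'])
w=dict(np.load('pics/wrist.npz'));P=pts(w)
hsv=cv2.cvtColor(w['img'],cv2.COLOR_RGB2HSV)
red=((hsv[...,0]<8)|(hsv[...,0]>172))&(hsv[...,1]>130)&(hsv[...,2]>70)
N,L,st,ce=cv2.connectedComponentsWithStats(red.astype(np.uint8))
for i in range(1,N):
    if st[i,4]>4: print('red',ce[i].round(1),st[i,4],np.median(P[L==i],0).round(1))
c=grab('side');d=grab('scene');im=[]
for q in(c,d):
    p=px(q,[511,85,100])[0].astype(int);im.append(cv2.resize(q['img'][p[1]-50:p[1]+50,p[0]-50:p[0]+50,::-1],(400,400),interpolation=2))
cv2.imwrite('pics/o1.png',np.hstack(im));cv2.imwrite('pics/w2.png',w['img'][...,::-1])
E
```

```text
8.3833 [511.5  84.3 154.9] 22.925164620103185 [ 0.9 -0.4 -1.5] 59.01082098484039
-52 36 top -0.5 b mid -0.4 w 23.3
-44 555 top 2.3 b mid -0.1 w 22.4
-36 563 top 2.3 b mid -0.0 w 22.2
-28 637 top 2.6 b mid -0.1 w 22.6
-20 708 top 2.4 b mid -0.1 w 22.3
-12 810 top 13.7 b mid -0.1 w 23.9
-4 1095 top 19.2 b mid -0.1 w 25.8
4 1195 top 19.5 b mid -0.1 w 26.0
12 1456 top 16.9 b mid 0.0 w 27.3
20 934 top 2.7 b mid 0.2 w 22.6
28 1002 top 2.6 b mid 0.3 w 22.5
36 1039 top 2.5 b mid 0.4 w 22.7
44 1128 top 2.6 b mid 0.3 w 22.4
52 1071 top 0.6 b mid 0.3 w 19.7
60 961 top -0.1 b mid 0.2 w 17.5
68 837 top -1.5 b mid 0.1 w 14.7
76 668 top -3.3 b mid 0.2 w 11.5
84 193 top -4.4 b mid 0.1 w 9.0
92 174 top -7.5 b mid 0.1 w 3.5
[ 3.14112654e+00 -3.36169548e-04 -1.80959187e+00]
red [511.   42.5] 6 [274.1  19.5   2.3]
red [133.1 230.8] 9 [635.1 107.8   2.4]
red [121. 235.] 5 [648.  108.7   2.7]
red [342.5 364. ] 79 [466.9 309.9  11.3]
```

View pics/w2.png

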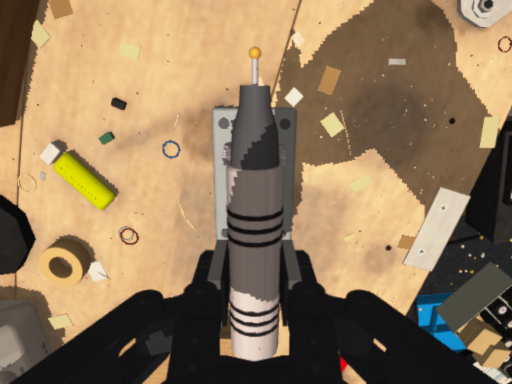

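The wrist view shows the barrel over the stand, with the plate's far edge at row 108 and its side edges at columns 213 and 296. I'll check the plate's centre line and end against the tool axis.

```bash
python3 - <<'E'
from h import *
s=telemetry.observe();c=dict(np.load('pics/wrist.npz'));P=pts(c);y=s['ee_rot'][2];p=s['position']
tx=np.array([np.cos(y),np.sin(y)]);ty=np.array([np.sin(y),-np.cos(y)])
T=np.linalg.inv(c['world_to_cam'])
u,v=np.meshgrid(np.arange(512),np.arange(384))
r=cv2.undistortPoints(np.stack([u,v],-1).reshape(-1,1,2).astype(float),c['mtx'],c['dist']).reshape(384,512,2)
D=np.dstack([r,np.ones((384,512))])@T[:3,:3].T
Q=T[:3,3]+D*((10-T[2,3])/D[...,2])[...,None]
A=(Q[...,:2]-p[:2])@tx;B=(Q[...,:2]-p[:2])@ty
hsv=cv2.cvtColor(c['img'],cv2.COLOR_RGB2HSV)
g=(hsv[...,1]<50)&(P[...,2]>5)&(P[...,2]<16)&(abs(B)<50)&(abs(A)<90)
for a in range(-10,72,6):
    k=g&(abs(A-a)<3)
    if k.sum()>10: print(a,k.sum(),np.percentile(B[k],[1,99]).round(1),np.percentile(B[k],[1,99]).mean().round(2))
k=g&(abs(B)>16)&(abs(B)<32);print('far end',np.percentile(A[k],[99,99.8]))
# bar/plate via scene & side from first pictures: reds
E
```

```text
-10 137 [-33.9  33.6] -0.18
-4 148 [-34.1  33.4] -0.36
2 133 [-34.3  34. ] -0.17
8 147 [-34.1  33.8] -0.16
14 139 [-33.9  33.6] -0.16
20 111 [-33.7  34.1] 0.2
26 143 [-34.3  34. ] -0.15
32 181 [-34.   33.7] -0.15
38 255 [-33.8  33.9] 0.03
44 264 [-33.6  34.1] 0.26
50 340 [-33.8  33.9] 0.02
56 328 [-33.9  33.7] -0.11
62 214 [-33.   33.4] 0.19
far end [61.65851266 62.44165529]
```

View pics/o1.png

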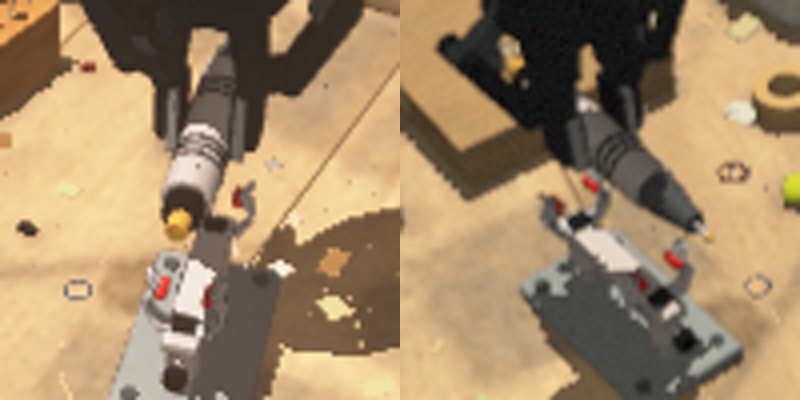

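Alignment is within 0.3 mm across, and the plate end at 62 mm shows it centred. The crops show the barrel clear above the red noses. I'll lower to just above first touch.

Request:
step_arm([
  [1,0,8,0,0,0],
  [0,0,8,0,0,0],
  [0,0,8,0,0,0],
  [0,0,8,0,0,0],
  [0,0,8,0,0,0],
  [0,0,6,0,0,0],
  [0,0,5,0,0,0],
  [0,0,0,0,0,0],
  [0,0,0,0,0,0],
])

```text
time_s: 9.28
position: [511.4, 83.4, 104.0]
ee_rot: [3.141, -0.001, -1.813]
contact_force: [0.5, -0.8, -1.0]
opening: 22.8
gripper_force: 59.0
```

Request:
step_arm([
  [0,0,1,0,0,0],
  [0,0,1,0,0,0],
  [0,0,1,0,0,0],
  [0,0,1,0,0,0],
  [0,0,0,0,0,0],
])

```text
time_s: 9.7
position: [511.4, 83.4, 100.2]
ee_rot: [3.142, 0.0, -1.813]
contact_force: [-0.0, -0.1, -1.4]
opening: 22.8
gripper_force: 59.0
```

Request:
step_arm([
  [0,0,1,0,0,0],
  [0,0,1,0,0,0],
  [0,0,1,0,0,0],
  [0,0,0,0,0,0],
])

```text
time_s: 10.03
position: [511.7, 83.5, 97.3]
ee_rot: [-3.141, 0.0, -1.813]
contact_force: [0.2, -0.2, -0.4]
opening: 23.1
gripper_force: 59.0
```

Request:
step_arm([
  [0,0,1,0,0,0],
  [0,0,1,0,0,0],
  [0,0,0,0,0,0],
])

```text
time_s: 10.28
position: [512.2, 83.7, 96.2]
ee_rot: [-3.14, 0.001, -1.812]
contact_force: [-1.5, -0.1, 6.9]
opening: 23.1
gripper_force: 60.0
```

Request:
step_arm([
  [0,0,1,0,0,0],
  [0,0,1,0,0,0],
  [0,0,0,0,0,0],
])

```text
time_s: 10.53
position: [512.5, 83.9, 94.7]
ee_rot: [-3.139, 0.001, -1.812]
contact_force: [-2.6, 0.5, 10.8]
opening: 22.7
gripper_force: 60.4
```

Request:
step_arm([
  [0,0,1,0,0,0],
  [0,0,1,0,0,0],
  [0,0,0,0,0,0],
])

```text
time_s: 10.78
position: [512.6, 84.0, 92.8]
ee_rot: [-3.139, 0.002, -1.812]
contact_force: [-2.3, 1.6, 11.7]
opening: 22.5
gripper_force: 60.4
```

Request:
step_arm([
  [0,0,1,0,0,0],
  [0,0,1,0,0,0],
  [0,0,0,0,0,0],
])

```text
time_s: 11.03
position: [512.5, 84.1, 90.7]
ee_rot: [-3.139, 0.002, -1.812]
contact_force: [-1.9, 1.4, 10.5]
opening: 23.2
gripper_force: 60.1
```

Request:
step_arm([
  [0,0,1,0,0,0],
  [0,0,1,0,0,0],
  [0,0,0,0,0,0],
])

```text
time_s: 11.28
position: [512.3, 84.0, 88.2]
ee_rot: [-3.14, 0.001, -1.812]
contact_force: [-1.1, 0.6, 5.4]
opening: 22.9
gripper_force: 59.7
```

Request:
step_arm([
  [0,0,1,0,0,0],
  [0,0,1,0,0,0],
  [0,0,0,0,0,0],
])

```text
time_s: 11.53
position: [511.9, 83.9, 85.5]
ee_rot: [-3.141, 0.001, -1.813]
contact_force: [1.2, 3.0, 0.7]
opening: 22.6
gripper_force: 59.2
```

```bash
python3 held.py | awk 'NR==1||/^(-44|-36|-28|28|36|44) /'
```

```text
11.5333 [511.9  83.9  85.5] 22.57346390860036 [1.2 3.  0.7] 59.16134476661682
-44 588 top 2.3 b mid -0.1 w 24.7
-36 661 top 2.2 b mid -0.1 w 26.4
-28 663 top 2.5 b mid 0.1 w 23.2
28 993 top 2.6 b mid 0.3 w 23.2
36 1204 top 2.4 b mid -0.0 w 26.4
44 1225 top 2.4 b mid -0.0 w 25.4
```

Past the peak of about 12 N, and no slip in the grip. I'll continue to the seats.

Request:
step_arm([
  [0,0,1,0,0,0],
  [0,0,1,0,0,0],
  [0,0,0,0,0,0],
])

```text
time_s: 11.83
position: [511.4, 83.5, 82.7]
ee_rot: [3.141, 0.0, -1.813]
contact_force: [3.0, 1.7, -6.6]
opening: 22.7
gripper_force: 59.1
```

Request:
step_arm([
  [0,0,1,0,0,0],
  [0,0,1,0,0,0],
  [0,0,0,0,0,0],
])

```text
time_s: 12.08
position: [511.2, 83.2, 80.5]
ee_rot: [3.141, -0.001, -1.813]
contact_force: [4.9, 0.2, -11.3]
opening: 22.9
gripper_force: 59.2
```

Request:
step_arm([
  [0,0,1,0,0,0],
  [0,0,0,0,0,0],
])

```text
time_s: 12.25
position: [511.2, 83.2, 79.8]
ee_rot: [3.141, -0.001, -1.813]
contact_force: [4.0, 0.5, -10.2]
opening: 22.7
gripper_force: 59.5
```

Request:
step_arm([
  [0,0,0.7,0,0,0],
  [0,0,0,0,0,0],
  [0,0,0,0,0,0],
])

```text
time_s: 12.5
position: [511.2, 83.2, 79.6]
ee_rot: [3.141, -0.0, -1.813]
contact_force: [1.8, -0.5, -5.1]
opening: 22.9
gripper_force: 60.1
```

Request:
step_arm([
  [0,0,0.5,0,0,0],
  [0,0,0,0,0,0],
  [0,0,0,0,0,0],
])

```text
time_s: 12.75
position: [511.3, 83.2, 79.4]
ee_rot: [3.141, -0.0, -1.813]
contact_force: [-1.0, -2.2, 1.2]
opening: 22.6
gripper_force: 60.5
```

Request:
step_arm([
  [0,0,0.4,0,0,0],
  [0,0,0,0,0,0],
  [0,0,0,0,0,0],
])

```text
time_s: 13.0
position: [511.3, 83.3, 79.0]
ee_rot: [3.141, -0.0, -1.813]
contact_force: [-3.6, -2.0, 6.1]
opening: 22.7
gripper_force: 60.8
```

```bash
python3 held.py | awk 'NR==1||/^(-44|-36|-28|28|36|44) /'
```

```text
13.0 [511.3  83.3  79. ] 22.708838554769986 [-3.6 -2.   6.1] 60.8153235912323
-44 589 top 2.3 b mid 0.1 w 26.1
-36 799 top 2.3 b mid -0.0 w 27.1
-28 658 top 2.7 b mid 0.1 w 23.2
28 987 top 2.7 b mid 0.3 w 22.5
36 1285 top 2.5 b mid -0.1 w 26.5
44 1312 top 2.5 b mid -0.0 w 25.6
```

Home and level, with a firm seat reaction of 6 N. Now to release and retreat.

Request:
step_arm([
  [0,0,0,0,0,0],
  [0,0,0,0,0,0],
  [0,0,0,0,0,0],
  [0,0,0,0,0,0],
  [0,0,0,0,0,0],
  [0,0,0,0,0,0],
  [0,0,0,0,0,0],
  [0,0,0,0,0,0],
], claw=55)

```text
time_s: 13.72
position: [511.5, 83.5, 78.7]
ee_rot: [-3.142, 0.0, -1.813]
contact_force: [-0.5, 0.6, 0.6]
opening: 55.3
gripper_force: 0.0
```

Request:
step_arm([
  [0,0,-4,0,0,0],
  [0,0,-6,0,0,0],
  [0,0,-10,0,0,0],
  [0,0,-10,0,0,0],
  [0,0,-10,0,0,0],
  [0,0,-10,0,0,0],
  [0,0,-10,0,0,0],
  [0,0,-10,0,0,0],
  [0,0,-10,0,0,0],
  [0,0,0,0,0,0],
  [0,0,0,0,0,0],
])

```text
time_s: 14.63
position: [511.7, 83.6, 159.3]
ee_rot: [-3.141, 0.001, -1.813]
contact_force: [0.3, -0.5, -1.3]
opening: 54.9
gripper_force: 0.0
```

```bash
python3 - <<'E'
from h import *
s=telemetry.observe();w=grab('wrist');P=pts(w);y=s['ee_rot'][2]
tx=np.array([np.cos(y),np.sin(y)]);ty=np.array([np.sin(y),-np.cos(y)])
A=(P[...,:2]-[511.3,84.3])@tx;B=(P[...,:2]-[511.3,84.3])@ty
for a in range(-60,70,8):
    k=(abs(A-a)<4)&(abs(B)<11)&(P[...,2]>60)&(P[...,2]<100)
    if k.sum()>20: print(a,k.sum(),'top',np.percentile(P[k][:,2],90).round(1))
c=grab('side');im=[]
for q in(c,w):
    p=px(q,[511,85,75])[0].astype(int);h=50 if q is c else 130;p=np.clip(p,h,[512-h,384-h]);im.append(cv2.resize(q['img'][p[1]-h:p[1]+h,p[0]-h:p[0]+h,::-1],(400,400),interpolation=2))
cv2.imwrite('pics/f1.png',np.hstack(im))
E
```

```text
-60 127 top 78.5
-52 160 top 79.6
-44 285 top 81.7
-36 297 top 81.6
-28 304 top 81.9
-20 326 top 82.0
-12 326 top 81.8
-4 330 top 82.0
4 364 top 81.9
12 377 top 81.9
20 370 top 82.2
28 395 top 82.1
36 428 top 81.8
44 431 top 82.0
52 444 top 80.7
60 383 top 79.5
68 334 top 78.2
```

View pics/f1.png

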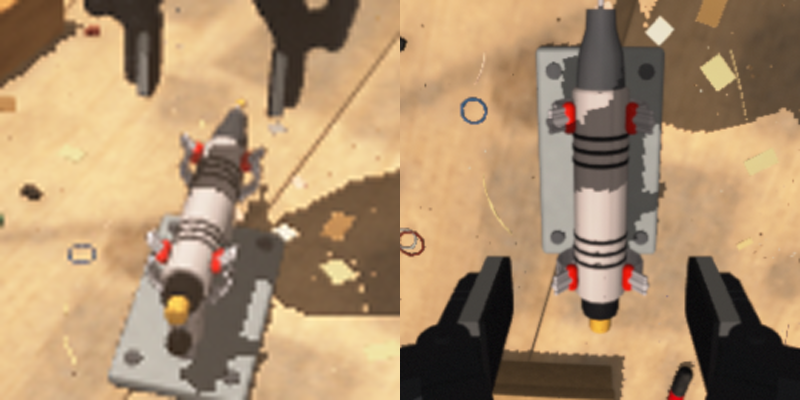

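The handpiece sits in both clips, with the noses closed over the barrel. It is level (top at 82 mm end to end) and centred, and the gripper is clear. Handing in.

```bash
python3 -c "
from plant import ticket
print(ticket.finish_job())"
```

```text
the job is handed in; nothing more can be done
None
```

The handpiece is snapped into both clips, level on its seats and released; pressing peaked at about 12 N in the readings, and the job was handed in at about 15 s.

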